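# Pack two gift sets at the craft-shop counter

### The job

Make up two gift sets from the stock on the counter: the amber oil bottle and the pale wooden trinket box go in the red tray, the green oil bottle and the soap carton with the red band go in the yellow tray, one thing to a compartment (either one), each standing upright and flat on the compartment's floor. Never let anything tip over, and leave the dark trinket box and the green-banded soap carton standing where they are.

Things in the scene. Friction and masses are not known exactly. Their poses are not given: they have to be found in the camera images.
- red_tray: low open red gift tray with straw-coloured floors, fixed. Outside 155 (x) x 82 (y) mm, rim 14 mm high, floor 5 mm thick, walls 5 mm. A 5 mm rim-high wall splits it into two compartments, 70 (x) by 72 (y) mm inside, centred at x = +-37.5 mm, y = 0. Origin: centre of underside, z up. Grip boxes and cartons 10 mm above their middle, bottles round the body at half height, so fingers clear the rim
- yellow_tray: low open yellow gift tray with straw-coloured floors, fixed. Outside 155 (x) x 82 (y) mm, rim 14 mm high, floor 5 mm thick, walls 5 mm. A 5 mm rim-high wall splits it into two compartments, 70 (x) by 72 (y) mm inside, centred at x = +-37.5 mm, y = 0. Origin: centre of underside, z up. Grip boxes and cartons 10 mm above their middle, bottles round the body at half height, so fingers clear the rim
- amber_bottle_mid (a point): centre (half-way up) of the amber (brown) oil bottle with a black cap and a white paper label: round body 42 mm across up to 58 mm high, then a neck and a 26 mm cap; 92 mm high in all, about 0.12 kg, standing upright, z up. Bystanders among the stock are under 20 mm high; nothing on the counter within 0.72 m ahead of the robot is higher than 92 mm. To be packed.
- green_bottle_mid (a point): centre (half-way up) of the green oil bottle with a white cap and a white paper label: round body 42 mm across up to 58 mm high, then a neck and a 26 mm cap; 92 mm high in all, about 0.12 kg, standing upright, z up. To be packed.
- pale_box_mid (a point): centre (half-way up) of the turned round trinket box of pale, light wood: 48 mm across up to 56 mm high, with a small knob up to 62 mm (one solid piece, the lid does not come off), about 0.07 kg, standing upright, z up. To be packed.
- dark_box_mid (a point): centre (half-way up) of the turned round trinket box of dark brown wood: 48 mm across up to 56 mm high, with a small knob up to 62 mm (one solid piece, the lid does not come off), about 0.07 kg, standing upright, z up. Not wanted: stays where it stands.
- red_soap_mid (a point): centre (half-way up) of the brown cardboard soap carton with a red band crossing its sides and top: 42 (x) by 52 (y) mm, 62 mm high, about 0.1 kg, standing upright, z up. To be packed.
- green_soap_mid (a point): centre (half-way up) of the brown cardboard soap carton with a green band crossing its sides and top: 42 (x) by 52 (y) mm, 62 mm high, about 0.1 kg, standing upright, z up. Not wanted: stays where it stands.
Not all that is in view belongs to the job. Leave any blue, pink or turquoise look-alike of the yellow_tray alone.

How it is judged (in metres and radians):
At the end, for the whole second after the job is handed in: Each of the four things is in its tray, one to a compartment, within 18 mm of the compartment's centre along both tray axes and 4 mm of its floor; the dark box and green-banded soap within 20 mm of their start; all six upright within 0.1 rad, at rest (under 20 mm/s) (((x of amber_bottle_mid in the frame of red_tray between 0.0195 and 0.0555 m and y of amber_bottle_mid in the frame of red_tray between -0.018 and 0.018 m and z of amber_bottle_mid in the frame of red_tray between 0.047 and 0.055 m and x of pale_box_mid in the frame of red_tray between -0.0555 and -0.0195 m and y of pale_box_mid in the frame of red_tray between -0.018 and 0.018 m and z of pale_box_mid in the frame of red_tray between 0.032 and 0.04 m) or (x of amber_bottle_mid in the frame of red_tray between -0.0555 and -0.0195 m and y of amber_bottle_mid in the frame of red_tray between -0.018 and 0.018 m and z of amber_bottle_mid in the frame of red_tray between 0.047 and 0.055 m and x of pale_box_mid in the frame of red_tray between 0.0195 and 0.0555 m and y of pale_box_mid in the frame of red_tray between -0.018 and 0.018 m and z of pale_box_mid in the frame of red_tray between 0.032 and 0.04 m)) and ((x of green_bottle_mid in the frame of yellow_tray between 0.0195 and 0.0555 m and y of green_bottle_mid in the frame of yellow_tray between -0.018 and 0.018 m and z of green_bottle_mid in the frame of yellow_tray between 0.047 and 0.055 m and x of red_soap_mid in the frame of yellow_tray between -0.0555 and -0.0195 m and y of red_soap_mid in the frame of yellow_tray between -0.018 and 0.018 m and z of red_soap_mid in the frame of yellow_tray between 0.032 and 0.04 m) or (x of green_bottle_mid in the frame of yellow_tray between -0.0555 and -0.0195 m and y of green_bottle_mid in the frame of yellow_tray between -0.018 and 0.018 m and z of green_bottle_mid in the frame of yellow_tray between 0.047 and 0.055 m and x of red_soap_mid in the frame of yellow_tray between 0.0195 and 0.0555 m and y of red_soap_mid in the frame of yellow_tray between -0.018 and 0.018 m and z of red_soap_mid in the frame of yellow_tray between 0.032 and 0.04 m)) and distance of each of dark_box_mid, green_soap_mid from where it was at the start of the episode below 0.02 m and angle between each of amber_bottle_mid, green_bottle_mid, pale_box_mid, dark_box_mid, red_soap_mid, green_soap_mid's own z axis and vertical below 0.1 rad and linear speed of each of amber_bottle, green_bottle, pale_box, dark_box, red_soap, green_soap below 0.02 m/s); the robot touches nothing.
It fails at once if one of the six stock things is tipped over (leans more than 0.7 rad) (angle between any of amber_bottle_mid, green_bottle_mid, pale_box_mid, dark_box_mid, red_soap_mid, green_soap_mid's own z axis and vertical above 0.7 rad).
It also fails if it takes over 101 s, if anything falls off the work surface, if the arm or the gripper's body presses on something with over 40 N, if the wrist force passes 120 N, or if a joint passes its speed limit or range.

### The arm

A 6-joint arm with a two-finger parallel gripper is mounted at the origin on the work surface. World frame = base frame: x ahead of the robot, y to its left, z up, the work surface at z = 0. Lengths are in mm, angles in rad, forces in N, time in s.
With the tool pointing down it reaches from about 350 to 925 mm from the base axis. Payload 6.4 kg.
Tool frame: the origin (TCP) lies at the very end of the fingers, on their centre line; the grasp point (between the pads) lies robot.tcp_to_grasp behind it (robot.tcp_to_grasp is the distance from the TCP to the grasp point, in mm); z points along the fingers, y is the line along which they close (so a half turn about z gives the same grasp; the last joint's range is limited). The gripper opens to 94 mm and grips with 3 to 60 N. Pads are 16 mm wide; open, the fingers measure 119 mm over their backs; the gripper's body (75 mm by 177 mm) begins 78 mm behind the grasp point.
Start: joints at [-1.332, 0.245, 1.558, -0, 1.339, -0.174], TCP at [260.77, -595.41, 205.455] pointing down, gripper open.
Joint ranges: [-3.13, 3.13], [-1.02, 2.26], [0.13, 2.54], [-0.95, 4.09], [0.21, 2.88], [-2.74, 2.74]. Speed limits (rad/s): [2.57, 2.57, 3.14, 3.14, 3.14, 3.14].

### API

Orientations are given as [roll, pitch, yaw] about the fixed x, y, z axes, in that order (R = Rz(yaw) Ry(pitch) Rx(roll)).
In Python, from workcell import robot gives the robot as it stands. The module is installed in compiled form; this text tells all that it offers. Calls block until the motion is done:
- robot.move_ptp(position, orientation): joint-space move of the TCP to a pose.
- robot.move_linear(position, rotation=None, max_speed=150, contact_N=None): straight line of the TCP; rotation=None keeps the orientation; max_speed is the mean speed in mm/s. With contact_N (N) it stops when the force on the tool has changed by that much, and returns True; else False.
- robot.goto_joints(angles): joint-space move.
- robot.set_gripper(opening, grip_force=None): finger opening in mm; grip_force is the grip in N (None keeps the last); returns when the fingers have stopped.
- robot.sleep(seconds).
- robot.inverse_kinematics(position, orientation): joint angles nearest the present ones, or None.
- robot.observe(): the state.
- robot.grab_frame(name): name is "scene" or "top" or "wrist"; returns (picture, depth): 384x512x3 uint8, blue, green, red; 384x512 float32, mm along the optical axis (not along the pixel's ray), 0 where there is no reading.
- robot.camera_params(name): a dict with "vertical_fov" (degrees; the focal length in pixels is half the picture's height over the tangent of half this angle, whatever the lens; pixels are square), "cx", "cy" (the principal point, pixels), "origin" and "orientation" of the camera in the world; the wrist camera has in their place "T_tool_cam" (4x4, takes a point from camera to tool coordinates, whose origin is the TCP and whose axes are the flange's). Camera axes: x right, y up, looking along -z (the intrinsics and any distortion apply to the point x, -y, -z); pixel columns grow to the right and rows downward; lengths in mm; the calibration is good to about 2 mm. The wrist camera is an equidistant fisheye: a pixel r from the principal point sees the ray r / f radians off the axis. A picture is of the moment at which its call begins: read the wrist's pose just before it. camera_params takes no time and is no camera call.
A pose or a line that the arm cannot do raises robot.MotionError and nothing moves.
- robot.sign_off(): hands the job in; it is judged then, once.
Trained networks look in the newest picture that a camera, given by its name, has taken for a name from the list of things; names that differ only in an ending like _2 or _b are one class to them, and where a whole thing is asked for, a point or a joint stands for the part that bears it (a point fixed in the world has none). Each returns a list of dicts, best first, with "score" (0 to 1); they miss things now and then, are a little off and sometimes report something else, mostly with a low value. They report only what shows in the picture. A call takes as long as a camera call. They do not tell look-alikes from the thing itself.
- robot.outline_of(camera, thing): "pixels" (384x512 bool, what is visible of it).
- robot.place_of(camera, thing): "position" ([x, y, z] in mm, in the coordinates of the camera as it stood for that picture, good to about 4 mm: a listed point, or the origin of a listed thing).
The state is a dict: "time_s": time; "joint_pos": joint angles; "joint_velocities": joint speeds; "effort": joint torques, N m; "tool_pos": TCP position; "orientation": TCP orientation; "ft_force": force on the tool from outside, world axes, zero at the start; "torque": the same for the moment, N m; "finger_gap": finger opening in mm; "gripper_force": force on a finger pad.
Only numpy, scipy, OpenCV 4.12 (cv2) and the standard library are available. Lean on these libraries where they do the work, as an engineer would, in place of code of your own. Each camera call takes 0.05 s, during which the arm holds its last target. There are 200 camera calls.

## Working session

There is one attempt and no reset: what is moved stays moved. The work goes in short steps, each a Python script; the robot and the scene stay as the last script left them, time stands still between calls to the robot, and variables do not carry over. Pictures are saved under pics/ and viewed, at most 14 in all, crops included, and the job is handed in when it is done.

```bash
mkdir -p pics; cat > h.py <<'E'
import numpy as np, cv2
from scipy.spatial.transform import Rotation as R
from workcell import robot
def cam(n):
    p=robot.camera_params(n); return p, 192/np.tan(np.radians(p["vertical_fov"])/2)
def w(n,c):  # camera coords -> world, static cams
    p,_=cam(n); o=p["orientation"]; o=np.array(o)
    M=o if o.shape==(3,3) else R.from_euler("xyz",o).as_matrix()
    return np.array(c)@M.T+np.array(p["origin"])
def cloud(n,d):
    p,f=cam(n); v,u=np.mgrid[0:384,0:512]
    return w(n,np.dstack([(u-p["cx"])/f*d,-(v-p["cy"])/f*d,-d]))
E
python3 - <<'E'
from h import *
for n in("scene","top"):
    im,d=robot.grab_frame(n); cv2.imwrite(f"pics/{n}0.png",im); np.save(f"{n}.npy",d)
    print(n,robot.camera_params(n))
    for t in ["red_tray","yellow_tray","amber_bottle_mid","green_bottle_mid","pale_box_mid","dark_box_mid","red_soap_mid","green_soap_mid"]:
        print(t,[(w(n,x["position"]).round(0).tolist(),round(x["score"],2)) for x in robot.place_of(n,t)])
print(robot.tcp_to_grasp,robot.observe()["time_s"],robot.observe()["orientation"], robot.camera_params("wrist"))
E
```

```text
scene {'vertical_fov': 54.16693754728071, 'cx': 257.717681174949, 'cy': 193.10163020326297, 'origin': array([900.7831976 , 211.43236164, 828.98664039]), 'orientation': array([ 0.55459276, -0.00858605,  1.89344854])}
red_tray [([508.0, -278.0, -3.0], 0.77)]
yellow_tray [([255.0, 250.0, -1.0], 0.98), ([434.0, 439.0, -1.0], 0.87), ([666.0, 405.0, -4.0], 0.79), ([456.0, 264.0, 1.0], 0.7)]
amber_bottle_mid [([450.0, -5.0, 48.0], 0.56)]
green_bottle_mid [([623.0, -104.0, 50.0], 0.7)]
pale_box_mid [([642.0, 116.0, 29.0], 0.74)]
dark_box_mid [([459.0, 99.0, 34.0], 0.81)]
red_soap_mid [([632.0, 11.0, 30.0], 0.71)]
green_soap_mid [([464.0, -100.0, 34.0], 0.67)]
top {'vertical_fov': 46.6389980073719, 'cx': 264.4790714352395, 'cy': 191.4552052890717, 'origin': array([ 397.36986432,   44.24677233, 1246.90726018]), 'orientation': array([ 0.03755064,  0.00586916, -1.59121563])}
red_tray [([508.0, -271.0, -4.0], 0.81)]
yellow_tray [([660.0, 399.0, 3.0], 0.91), ([431.0, 435.0, -1.0], 0.73), ([255.0, 251.0, 3.0], 0.72), ([456.0, 96.0, 33.0], 0.61), ([451.0, 265.0, -3.0], 0.59)]
amber_bottle_mid [([454.0, -8.0, 50.0], 0.74), ([504.0, -276.0, -4.0], 0.52)]
green_bottle_mid [([626.0, -110.0, 46.0], 0.51), ([509.0, -275.0, -6.0], 0.39)]
pale_box_mid [([643.0, 124.0, 30.0], 0.59)]
dark_box_mid [([455.0, 98.0, 29.0], 0.7)]
red_soap_mid [([638.0, 2.0, 28.0], 0.73)]
green_soap_mid [([466.0, -101.0, 28.0], 0.86)]
18.8 0.9 [ 3.14158388e+00 -1.53946192e-05  4.12821739e-01] {'vertical_fov': 65.70646984690485, 'cx': 252.07303857471152, 'cy': 193.52213213926993, 'T_tool_cam': array([[-5.74007107e-04,  9.66261808e-01,  2.57561232e-01,
         7.46753679e+01],
       [ 9.99998957e-01,  8.96023033e-04, -1.13288140e-03,
        -2.76543902e-01],
       [-1.32544082e-03,  2.57560313e-01, -9.66261315e-01,
        -1.80109510e+02],
       [ 0.00000000e+00,  0.00000000e+00,  0.00000000e+00,
         1.00000000e+00]])}
```

View pics/top0.png

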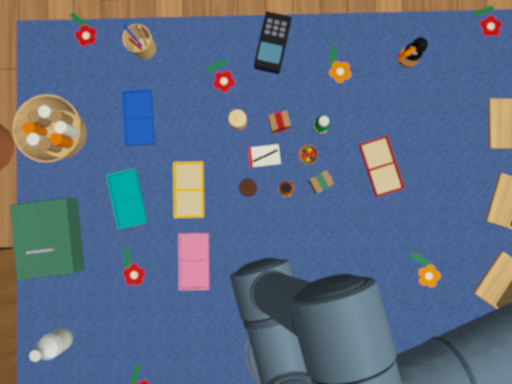

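View pics/scene0.png

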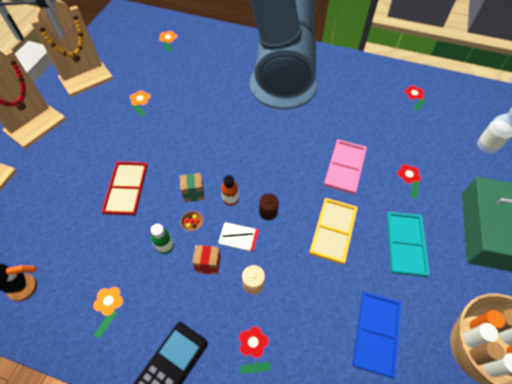

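The top view shows these things, with look-alikes listed:
- amber bottle (286,188)
- green bottle (322,124)
- pale box (237,119), with the dark box (248,187) as its look-alike
- red-band soap (279,122), with the green-band soap (321,181) as its look-alike
- red tray (381,166)
- yellow tray (189,190), with pink (194,262), turquoise (127,198) and blue (138,118) as look-alikes
- low bystanders: a bowl (308,154) and a notebook (264,155)

My choices are amber (286,188), green (322,124), pale (237,119), red band (279,122), and the red and yellow trays. Next is a precise measurement and one close crop.

```bash
cat > meas.py <<'E'
from h import *
seeds=dict(red_tray=(507,-275),yellow_tray=(453,265),amber=(452,-7),green=(625,-107),pale=(643,120),dark=(457,98),rsoap=(635,6),gsoap=(465,-100))
zr=dict(red_tray=(8,20),yellow_tray=(8,20),amber=(85,100),green=(85,100),pale=(50,60),dark=(50,60),rsoap=(56,68),gsoap=(56,68))
def fit(P,k,s,rad=None):
    r=rad or (110 if "tray" in k else 48)
    m=(np.hypot(P[...,0]-s[0],P[...,1]-s[1])<r)&(P[...,2]>zr[k][0])&(P[...,2]<zr[k][1])
    Q=P[m]
    if len(Q)<5: return k,len(Q)
    (c,sz,a)=cv2.minAreaRect(Q[:,:2].astype(np.float32))
    if sz[0]<sz[1]: a+=90; sz=sz[::-1]
    return k,len(Q),np.round(c,1).tolist(),np.round(sz,1).tolist(),"long-axis",round((a+90)%180-90,1),"median z",round(float(np.median(Q[:,2])),1)
E
python3 - <<'E'
from meas import *
for n in("scene","top"):
    P=cloud(n,np.load(n+".npy").astype(float)); print(n,"table z",np.median(P[...,2][(abs(P[...,0]-550)<120)&(abs(P[...,1])<150)]))
    for k,s in seeds.items(): print(*fit(P,k,s))
im=cv2.imread("pics/scene0.png")[150:310,90:370]; cv2.imwrite("pics/crop.png",cv2.resize(im,None,fx=2.8,fy=2.8,interpolation=cv2.INTER_CUBIC))
E
```

```text
scene table z 0.1015067617125851
red_tray 485 [509.9, -274.6] [157.6, 84.2] long-axis 16.2 median z 11.9
yellow_tray 513 [456.3, 264.1] [157.3, 81.9] long-axis -0.1 median z 12.6
amber 87 [452.5, -5.8] [24.8, 24.3] long-axis -20.6 median z 90.7
green 109 [624.7, -106.9] [25.3, 24.5] long-axis 50.9 median z 90.7
pale 349 [644.9, 122.6] [46.8, 45.7] long-axis -52.4 median z 55.0
dark 256 [458.1, 97.6] [46.0, 45.3] long-axis 55.1 median z 54.6
rsoap 456 [634.8, 8.3] [52.4, 43.7] long-axis -76.5 median z 61.2
gsoap 328 [468.1, -100.9] [51.9, 45.2] long-axis -61.2 median z 60.6
top table z 0.34727693072852617
red_tray 443 [508.7, -275.3] [154.9, 84.8] long-axis 16.1 median z 11.9
yellow_tray 462 [454.0, 263.0] [153.9, 83.5] long-axis -0.2 median z 12.0
amber 76 [449.4, -6.6] [24.0, 22.1] long-axis -46.3 median z 91.6
green 77 [622.2, -108.0] [24.2, 23.2] long-axis 40.0 median z 90.9
pale 223 [642.1, 120.4] [44.7, 43.4] long-axis -0.7 median z 54.9
dark 229 [455.3, 97.0] [46.0, 45.4] long-axis 43.6 median z 54.7
rsoap 299 [633.3, 7.7] [52.0, 42.6] long-axis -75.5 median z 61.0
gsoap 306 [466.7, -102.0] [52.0, 42.1] long-axis -62.1 median z 60.9
```

View pics/crop.png

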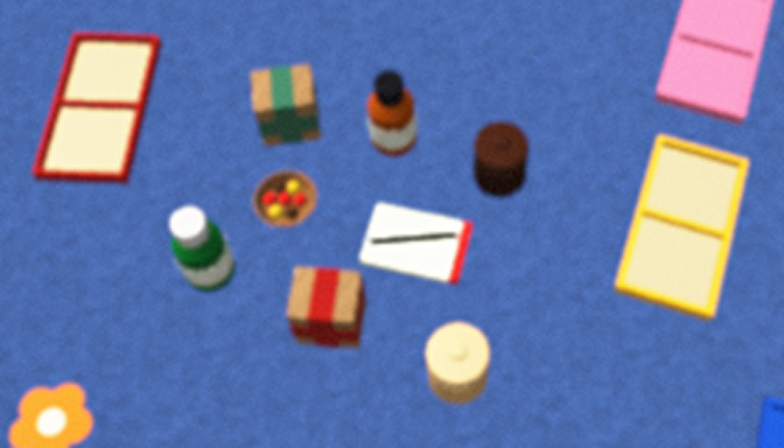

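The crop confirms the choice: amber bottle, green bottle, red-band carton and pale box are all distinct from the dark box and the green-band carton. I'll start with the amber bottle.

```bash
cat > pp.py <<'E'
from h import *
ZT=170
YT=(np.array([455.2,263.6]),np.radians(-.15)); RT=(np.array([509.3,-275.0]),np.radians(16.15))
def comp(T,s): return T[0]+s*37.5*np.array([np.cos(T[1]),np.sin(T[1])])
def rot(y): return [np.pi,0,y]
def pick_place(name,xy,yaw,tcp_h,width,dst,yawd):
    P=lambda p,z:[float(p[0]),float(p[1]),float(z)]
    robot.set_gripper(width+24,20)
    robot.move_ptp(P(xy,ZT-20),rot(yaw))
    if robot.move_linear(P(xy,tcp_h),max_speed=110,contact_N=10): print("CONTACT on descent"); raise SystemExit
    robot.set_gripper(max(width-8,0),20); g0=robot.observe()["finger_gap"]
    if abs(g0-width)>6: print("bad grip",g0); raise SystemExit
    robot.move_linear(P(xy,ZT),max_speed=120)
    g1=robot.observe()["finger_gap"]
    if abs(g1-width)>6: print("lost",g1); raise SystemExit
    robot.move_linear(P(dst,ZT),rot(yawd),max_speed=220)
    robot.sleep(.2)
    robot.move_linear(P(dst,tcp_h+17),max_speed=100)
    robot.sleep(.2)
    c=robot.move_linear(P(dst,tcp_h+4.5),max_speed=25,contact_N=4)
    o=robot.observe(); print(name,"gap",g0,g1,o["finger_gap"],"contact",c,"z-tcp_h",o["tool_pos"][2]-tcp_h)
    robot.set_gripper(width+20); robot.sleep(.3)
    robot.move_linear(P(dst,ZT),max_speed=120)
    print("t",robot.observe()["time_s"])
E
python3 - <<'E'
from pp import *
for p,z,y in[((451,-6.2),27,RT[1]),(comp(RT,-1),32,RT[1]),((643.5,121.5),22,RT[1]),(comp(RT,1),27,RT[1]),((623.5,-107.5),27,0),(comp(YT,1),32,0),((634,8),22,np.radians(14)),(comp(YT,-1),27,0)]:
    q=robot.inverse_kinematics([p[0],p[1],z],rot(y)); print(None if q is None else np.round(q,2))
pick_place("amber",(451,-6.2),RT[1],27.2,42,comp(RT,-1),RT[1])
E
```

```text
[-0.27  0.03  2.16 -0.    0.95  1.02]
[-0.75  0.25  1.91 -0.    0.99  0.54]
[ 0.01  0.47  1.64 -0.    1.04  1.3 ]
[-0.64  0.36  1.77 -0.    1.01  0.65]
[-0.35  0.42  1.7  -0.    1.03  1.22]
[ 0.29  0.26  1.89 -0.    0.99  1.86]
[-0.17  0.43  1.69 -0.    1.02  1.16]
[ 0.33  0.13  2.06 -0.    0.95  1.9 ]
amber gap 41.71043674478349 41.281895819198326 41.29010912281965 contact True z-tcp_h 5.1571728003804616
t 12.7083
```

```bash
python3 - <<'E'
from pp import *
pick_place("pale",(643.5,121.5),RT[1],22.2,48,comp(RT,1),RT[1])
pick_place("green",(623.5,-107.5),0,27.2,42,comp(YT,1),0)
pick_place("rsoap",(634,8),np.radians(14),22.2,52,comp(YT,-1),0)
from meas import *
robot.move_ptp([400,0,330],rot(0))
n="top"; im,d=robot.grab_frame(n); cv2.imwrite("pics/scene1.png",robot.grab_frame("scene")[0]); P=cloud(n,d.astype(float))
im2,d2=robot.grab_frame("scene"); P2=cloud("scene",d2.astype(float))
seeds.update(amber=comp(RT,-1),pale=comp(RT,1),green=comp(YT,1),rsoap=comp(YT,-1))
for k in seeds:
    if "tray" in k: continue
    z=zr[k]; 
    if k in("amber","green","pale","rsoap"): zr[k]=(z[0]+5,z[1]+5)
    print(np.round(seeds[k],1),*fit(P,k,seeds[k],42)); print("   ",*fit(P2,k,seeds[k],42))
E
```

```text
pale gap 47.5108925844289 47.85477888808402 47.81659829187106 contact True z-tcp_h 5.091489640499439
t 24.3917
green gap 41.53008855115586 41.282893184440276 41.53640369207668 contact True z-tcp_h 5.198510995835225
t 34.8667
rsoap gap 51.79110162103788 51.84500328190037 51.90566861715109 contact True z-tcp_h 5.1515250126971885
t 45.8083
[ 473.3 -285.4] amber 81 [472.5, -284.6] [24.0, 23.5] long-axis -4.0 median z 95.5
    amber 86 [474.3, -284.1] [25.3, 25.2] long-axis 12.1 median z 95.2
[492.7 263.5] green 80 [491.6, 262.1] [23.7, 23.1] long-axis -2.8 median z 96.0
    green 105 [494.7, 263.5] [24.7, 23.8] long-axis 14.6 median z 96.0
[ 545.3 -264.6] pale 225 [544.2, -264.0] [45.7, 45.6] long-axis 21.3 median z 59.7
    pale 250 [546.2, -261.8] [46.2, 45.9] long-axis -39.6 median z 59.6
[457  98] dark 128 [463.5, 99.4] [46.9, 30.7] long-axis -70.4 median z 54.9
    dark 258 [458.8, 98.4] [46.3, 45.3] long-axis -20.8 median z 54.6
[417.7 263.7] rsoap 318 [417.0, 263.2] [51.8, 40.0] long-axis 88.8 median z 66.1
    rsoap 362 [418.2, 264.4] [51.6, 44.5] long-axis 89.8 median z 66.0
[ 465 -100] gsoap 199 [467.2, -102.1] [52.2, 40.7] long-axis -63.9 median z 61.2
    gsoap 325 [467.9, -101.1] [51.9, 45.0] long-axis -61.5 median z 60.8
```

View pics/scene1.png

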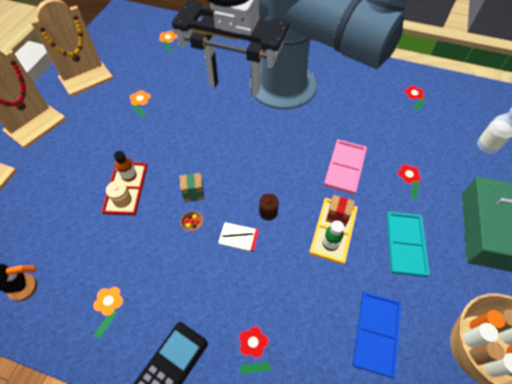

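The amber bottle (124,165) and pale box (118,192) stand in the red tray. The green bottle (334,235) and red-band soap (341,209) stand in the yellow tray. The dark box (269,206) and green-band soap (191,187) have not moved, and the gripper is clear of everything.

```bash
python3 -c "
from h import *
print(robot.sign_off())"
```

```text
the job is handed in; nothing more can be done
None
```

Both gift sets are packed and the job is handed in: all four things measured within about 4 mm of their compartment centres, upright and on the floor, with the dark box and green-banded soap where they started (about 47 s on the robot's clock).

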